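# Stack the spare-part boxes in the bench corner

### The arm

A 6-joint arm with a two-finger parallel gripper is mounted at the origin on the work surface. World frame = base frame: x ahead of the robot, y to its left, z up, the work surface at z = 0. Lengths are in m, angles in rad, forces in N, time in s.
With the tool pointing down it reaches from about 0.375 to 0.975 m from the base axis. Payload 3.8 kg.
Tool frame: the origin (TCP) lies midway between the tips of the shut fingers; the grasp point (between the pads) lies 19 mm behind it; z points along the fingers, y is the line along which they close (so a half turn about z gives the same grasp; the last joint's range is limited). The gripper opens to 88 mm and grips with 3 to 60 N. Pads are 18 mm wide; open, the fingers measure 123 mm over their backs; the gripper's body (75 mm by 187 mm) begins 45 mm behind the grasp point.
Start: joints at [-1.338, 0.264, 1.604, -0, 1.274, -0.037], TCP at [0.18, -0.651, 0.239] pointing down, gripper open.
Joint ranges: [-2.63, 2.63], [-0.94, 2.18], [0.31, 2.57], [-1.31, 4.45], [0, 2.66], [-2.55, 2.55]. Speed limits (rad/s): [2.57, 2.57, 3.14, 3.14, 3.14, 3.14].

### API

Orientations are given as a rotation vector (axis times angle).
In Python, from cell import manip, inverse_kinematics, cams, order gives the robot as it stands. Calls block until the motion is done:
- manip.move_pose(position, orientation): joint-space move of the TCP to a pose.
- manip.move_linear(position, rate=0.15, rot=None): straight line of the TCP; rot=None keeps the orientation; rate is the mean speed in m/s.
- manip.set_joints(angles): joint-space move.
- manip.set_gripper(opening, force=None): finger opening in m; force is the grip in N (None keeps the last); returns when the fingers have stopped.
- manip.dwell(seconds).
- inverse_kinematics(position, orientation): joint angles nearest the present ones, or None.
- manip.state(): the state.
- cams.capture(name): name is "scene" or "side" or "wrist"; returns a dict with "image" (420x560x3 uint8, blue, green, red), "z_map" (420x560 float32, m along the optical axis (not along the pixel's ray), 0 where there is no reading), "intrinsics" (3x3 intrinsics, pixels), "position" and "orientation" of the camera in the world; the wrist camera has in their place "T_tool_cam" (4x4, takes a point from camera to tool coordinates, whose origin is the TCP and whose axes are the flange's). Camera axes: x right, y down, z forward; pixel columns grow to the right and rows downward; lengths in m; the calibration is good to about 2 mm. The wrist camera is an equidistant fisheye: a pixel r from the principal point sees the ray r / f radians off the axis. A picture is of the moment at which its call begins: read the wrist's pose just before it.
A pose or a line that the arm cannot do raises manip.IKError and nothing moves.
- order.close_job(): hands the job in; it is judged then, once.
The state is a dict: "clock": time; "joint_pos": joint angles; "joint_velocities": joint speeds; "tau": joint torques, N m; "tool_pos": TCP position; "tcp_rot": TCP orientation; "contact_force": force on the tool from outside, world axes, zero at the start; "moment": the same for the moment, N m; "gripper_width": finger opening in m; "grasp_force": force on a finger pad.
Only numpy, scipy, OpenCV 4.12 (cv2) and the standard library are available. Lean on these libraries where they do the work, as an engineer would, in place of code of your own. Each camera call takes 0.05 s, during which the arm holds its last target. There are 200 camera calls.

### The job

Slide the flat black parts case along the bench, without lifting it, until it sits fully home in the corner of the two metal rails, long side on the long rail. Then stack the long carton on the middle of the case and the short carton on the middle of the long one, right way up and square with long sides parallel, setting each down without letting it fall. The case must stay home, and the other loose things where they are.

Things in the scene. Friction and masses are not known exactly. Their poses are not given: they have to be found in the camera images.
- guide: Two dark steel rails fixed to the bench as an L, 30 mm high, 12 mm thick. Origin, on the bench: where the case's underside centre lies when home. z up. Long rail along y, 212 mm, centred, inner face at x = +65 mm (side away from the robot); short rail along x, from -45 to +65 mm, inner face at y = +85 mm (robot's left). Open to -x and -y. Yaw within 0.2 rad.
- case: Flat closed black plastic case, 130 (x) by 170 (y) by 50 mm high, 0.45 to 0.85 kg, flat top, upright sides, too wide to grasp, loose. Origin: underside centre; z up; two grey latches on the -x side. Starts 45 to 100 mm short of home along both guide axes, turned up to 0.25 rad from it. Home, its axes point like the guide's.
- long_carton: Long closed plain cardboard carton, 60 mm (x) by 140 mm (y) by 60 mm high, 0.2 to 0.36 kg. Origin: centre of the underside, z up. To be gripped across its 60 mm width.
- short_carton: Short closed plain cardboard carton, 56 mm (x) by 100 mm (y) by 50 mm high, 0.14 to 0.26 kg. Origin: centre of the underside, z up. To be gripped across its 56 mm width. The two cartons lie at the robot's right, one nearer and one farther; which is which varies.
- woofer: Bystander: small round loudspeaker driver standing on its magnet, 72 mm across, 42 mm high, between the cartons and the case. Origin: underside centre.
- bottle: Bystander: white plastic bottle, 60 mm across, 160 mm high, at the left near the robot. Origin: underside centre.
- spool: Bystander: reel of solder standing on its flange, 60 mm across, 50 mm high, at the back. Origin: underside centre.
- meter: Bystander: multimeter lying flat, 150 by 80 by 44 mm, at the back. Origin: underside centre.
- screwdriver: Bystander: screwdriver lying flat at the right near the robot, 200 mm long, 26 mm thick. Origin: under its middle, x towards the tip.
There are look-alikes about, which are no part of the job. Several things have the shape of the guide; the one meant has the colours described above.

How it is judged:
By the outcome, as a careful person would: the job done as asked, in the order asked, and still so for the second after the job is handed in, with the robot touching nothing.
It also fails if it takes over 70 s, if anything falls off the work surface, if the arm or the gripper's body presses on something with over 40 N, if the wrist force passes 120 N, or if a joint passes its speed limit or range.

## Working session

There is one attempt and no reset: what is moved stays moved. The work goes in short steps, each a Python script; the robot and the scene stay as the last script left them, time stands still between calls to the robot, and variables do not carry over. Pictures are saved under pics/ and viewed, at most 10 in all, crops included, and the job is handed in when it is done.

```bash
ls; mkdir -p pics
cat > h.py <<'E'
import numpy as np, cv2
from scipy.spatial.transform import Rotation as R
from cell import manip, inverse_kinematics, cams, order
def cloud(c):
    K=np.array(c["intrinsics"]);z=c["z_map"];v,u=np.mgrid[:z.shape[0],:z.shape[1]]
    p=np.stack([(u-K[0,2])/K[0,0]*z,(v-K[1,2])/K[1,1]*z,z],-1)
    o=np.array(c["orientation"]);Rm=o if o.shape==(3,3) else R.from_rotvec(o).as_matrix()
    w=p@Rm.T+np.array(c["position"]);w[z==0]=np.nan
    return w
E
python3 - <<'E'
from h import *
for n in("scene","side"):
    c=cams.capture(n);cv2.imwrite(f"pics/{n}0.png",c["image"]);np.savez(f"{n}0.npz",im=c["image"],w=cloud(c))
    print(n,c["position"],c["orientation"],c["intrinsics"])
print(manip.state())
E
```

```text
pics
scene [ 1.40095049 -0.91162312  0.83370441] [-2.00647677 -0.84587277  0.46584009] [[453.40119928   0.         286.79617812]
 [  0.         453.40119928 208.88900311]
 [  0.           0.           1.        ]]
side [0.11357646 0.72991457 0.97836239] [-0.68443629  2.68837274 -1.06641342] [[488.25973919   0.         279.17848899]
 [  0.         488.25973919 206.183173  ]
 [  0.           0.           1.        ]]
{'clock': 0.1, 'joint_pos': array([-1.33791065e+00,  2.64619753e-01,  1.60523543e+00,  1.22958541e-05,
        1.27367136e+00, -3.68521139e-02]), 'joint_velocities': array([ 0.00078498, -0.00140309, -0.00439523, -0.00058263,  0.00128808,
        0.00141388]), 'tau': array([ 1.13600665e-03, -5.03617215e+01, -3.58071291e+01,  7.31249666e-02,
        2.33160588e-02, -6.22386801e-05]), 'tool_pos': array([ 0.17976038, -0.64996788,  0.2375527 ]), 'tcp_rot': array([-3.11115622e+00, -4.22155244e-01,  2.78729926e-04]), 'contact_force': array([ 0.05532439,  0.39022757, -0.16505268]), 'moment': array([-0.02352171,  0.02001062, -0.00242104]), 'grasp_force': 0.0, 'gripper_width': 0.08800774720438913}
```

View pics/scene0.png

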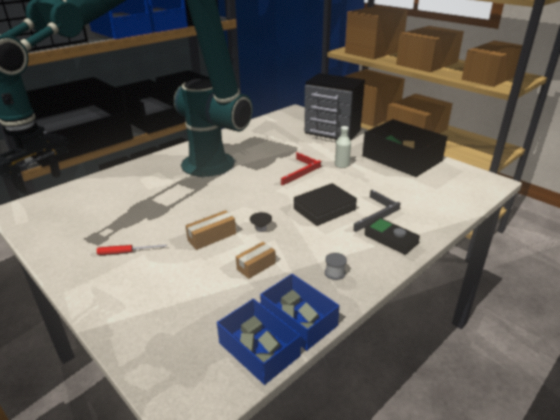

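View pics/side0.png

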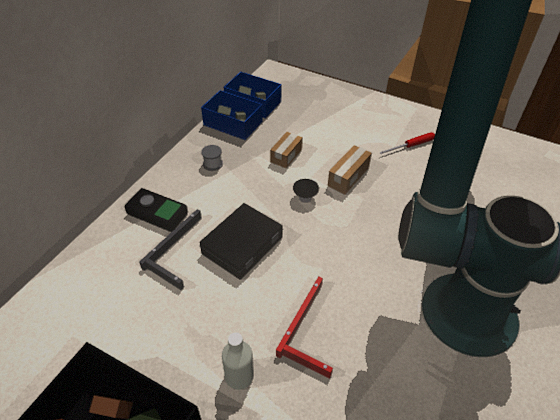

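The pictures show two L shapes. The dark steel one is at side (170,250) / scene (380,210), and a red one is at side (300,330) / scene (300,168). The dark one matches the description of dark steel rails. The case is at side (242,240), the long carton at (350,168) and the short carton at (287,150). I'll confirm the guide in a crop and measure everything.

Run:
```python
from h import *
im=np.load("side0.npz")["im"]
cv2.imwrite("pics/crop1.png",cv2.resize(im[170:400,110:350],None,fx=2.5,fy=2.5,interpolation=cv2.INTER_CUBIC))
def seg(n,uv,lo,hi,box,name):
    w=np.load(n+"0.npz")["w"];u0,v0,u1,v1=box
    m=np.zeros(w.shape[:2],bool);m[v0:v1,u0:u1]=1
    m&=(w[...,2]>lo)&(w[...,2]<hi)
    k,l,st,_=cv2.connectedComponentsWithStats(m.astype(np.uint8))
    p=w[l==1+np.argmax(st[1:,4])]
    r=cv2.minAreaRect((p[:,:2]*1000).astype(np.float32))
    print(name,n,len(p),"z",np.round(np.median(p[:,2]),4),"rect",np.round(r[0],1),np.round(r[1],1),round(r[2],1),"med",np.round(np.median(p[:,:2],0),3))
    return p
for n,b in(("side",(190,195,295,285)),("scene",(285,175,365,230))):seg(n,0,.043,.058,b,"case")
for n,b in(("side",(320,138,380,200)),("scene",(178,202,242,255))):seg(n,0,.053,.068,b,"long")
for n,b in(("side",(262,125,308,175)),("scene",(228,235,282,280))):seg(n,0,.043,.058,b,"short")
for n,b in(("side",(285,172,325,210)),("scene",(245,208,275,235))):seg(n,0,.02,.05,b,"woofer")
for n,b in(("side",(195,140,228,175)),("scene",(320,248,352,282))):seg(n,0,.04,.06,b,"spool")
for n,b in(("side",(120,185,190,230)),("scene",(360,218,425,252))):seg(n,0,.035,.055,b,"meter")
seg("side",0,.035,.2,(215,325,260,390),"bottle")
for n,b in(("side",(135,203,207,295)),("scene",(350,188,406,232))):
    w=np.load(n+"0.npz")["w"];u0,v0,u1,v1=b
    q=w[v0:v1,u0:u1].reshape(-1,3);q=q[(q[:,2]>.024)&(q[:,2]<.036)]
    np.save("guide_"+n,q);print(n,len(q),q.min(0),q.max(0))
```

```text
case side 2789 z 0.0475 rect [554.5  83.7] [173.1 134.5] 81.2 med [0.553 0.091]
case scene 1133 z 0.0513 rect [558.3  80.6] [173.3 135.4] 81.8 med [0.565 0.073]
long side 726 z 0.0572 rect [ 417.6 -284.3] [147.6  62.1] 82.9 med [ 0.417 -0.281]
long scene 617 z 0.0612 rect [ 420.4 -287.1] [142.3  68.9] 82.3 med [ 0.426 -0.292]
short side 428 z 0.0471 rect [ 619.9 -277. ] [103.8  58.2] 87.5 med [ 0.618 -0.276]
short scene 535 z 0.0512 rect [ 623.8 -281.5] [102.1  59.8] 87.8 med [ 0.627 -0.285]
woofer side 402 z 0.0365 rect [ 491.2 -145.5] [68.6 72.7] 25.3 med [ 0.491 -0.148]
woofer scene 264 z 0.04 rect [ 493.6 -149. ] [69.3 70.3] 48.6 med [ 0.49  -0.147]
spool side 237 z 0.0472 rect [ 794.7 -141. ] [55.3 61.8] 33.8 med [ 0.793 -0.138]
spool scene 280 z 0.0512 rect [ 797.5 -142.1] [57.7 61.2] 38.4 med [ 0.799 -0.145]
meter side 152 z 0.0408 rect [837.3  98.6] [46.5 50.2] 49.2 med [0.837 0.101]
meter scene 674 z 0.038 rect [816.4  97. ] [147.3  80.2] 2.6 med [0.822 0.093]
bottle side 1209 z 0.1048 rect [379.5 385. ] [58.8 52.3] 34.7 med [0.373 0.393]
side 1303 [0.61109328 0.05468798 0.02401206] [0.8633527  0.27000213 0.03598862]
scene 405 [0.61655032 0.04808481 0.02403734] [0.84294279 0.26703089 0.0359898 ]
```

View pics/crop1.png

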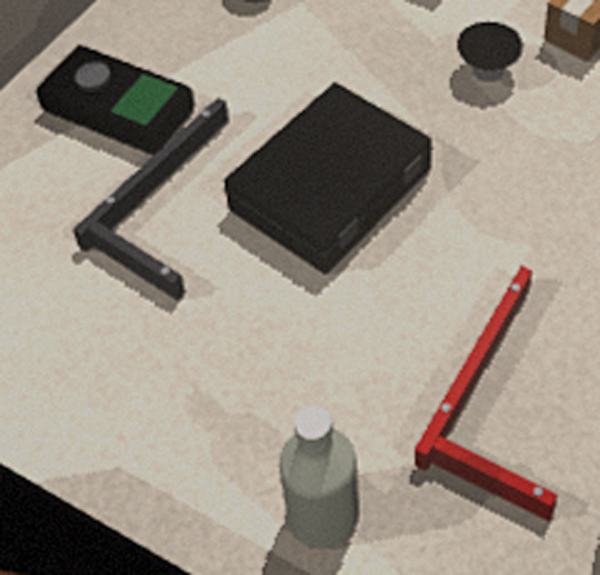

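The crop confirms it: the upper-left L is dark grey steel and the lower-right one is red. Next I fit the guide.

Run:
```python
from h import *
from scipy.optimize import least_squares
def box(p,x0,x1,y0,y1):
    dx=np.maximum(np.maximum(x0-p[:,0],p[:,0]-x1),0);dy=np.maximum(np.maximum(y0-p[:,1],p[:,1]-y1),0)
    return np.hypot(dx,dy)
def d(t,p):
    c,s=np.cos(t[2]),np.sin(t[2]);q=(p[:,:2]-t[:2])@np.array([[c,-s],[s,c]])
    return np.minimum(box(q,.065,.077,-.106,.106),box(q,-.045,.077,.085,.097))
for n in("side","scene"):
    q=np.load(f"guide_{n}.npy");q=q[(q[:,2]>.024)&(q[:,2]<.034)]
    best=None
    for yaw in(-.15,0,.15):
        r=least_squares(lambda t:d(t,q)*1e3,[.64,.15,yaw],loss="cauchy",x_scale=[.01,.01,.05],diff_step=1e-3)
        if best is None or r.cost<best.cost:best=r
    e=d(best.x,q);print(n,best.x,"inl",np.mean(e<.003),len(q))
    c,s=np.cos(best.x[2]),np.sin(best.x[2]);k=(q[e<.006][:,:2]-best.x[:2])@np.array([[c,-s],[s,c]])
    L=k[k[:,1]<.07];S=k[k[:,0]<.05]
    print("long x",np.percentile(L[:,0],[3,50,97]),"y",k[:,1].min(),k[:,1].max(),"short y",np.percentile(S[:,1],[3,50,97]),"x",k[:,0].min(),k[:,0].max())
```

```text
side [ 0.64710425  0.1682948  -0.10400674] inl 0.5211397058823529 1088
long x [0.06315906 0.06949037 0.07687284] y -0.10689665946092337 0.10632698798620371 short y [0.08467905 0.09138121 0.09743383] x -0.04463162592971318 0.0794080103832349
scene [ 0.65034012  0.16361976 -0.10741947] inl 0.8757763975155279 322
long x [0.06364524 0.07290623 0.07784975] y -0.10826806996255903 0.10684763287685428 short y [0.08313367 0.08933461 0.09871895] x -0.04410994771132047 0.0791150275961218
```

```bash
cat >> h.py <<'E'
G=np.array([.6487,.1660]);YAW=-.1055
def g2w(x,y,z):
    c,s=np.cos(YAW),np.sin(YAW);return np.array([G[0]+c*x-s*y,G[1]+s*x+c*y,z])
def rv(yaw):  # tool down, finger line (tool y) at world angle yaw
    y=np.array([np.cos(yaw),np.sin(yaw),0]);z=np.array([0,0,-1.])
    return R.from_matrix(np.stack([np.cross(y,z),y,z],1)).as_rotvec()
def pick(p,yaw):
    o=[(abs(q[5]),a) for a in(yaw,yaw+np.pi) if (q:=inverse_kinematics(p,rv(a))) is not None]
    return rv(min(o)[1])
def push(fn,s0,s1,d,lim=12,step=.0015):
    """advance fn(s) from s0 until the force along -d rises by lim"""
    s=s0
    while s<s1:
        s+=step;manip.move_linear(fn(s),rate=.04)
        F=-manip.state()["contact_force"]@d
        if F>lim:break
    return s,F
E
python3 - <<'E'
from h import *
r=pick(g2w(-.195,-.093,.2),YAW+np.pi/2)
manip.move_pose(g2w(-.195,-.093,.16),r)
manip.move_linear(g2w(-.195,-.093,.02),rate=.2)
st=manip.state();print(st["clock"],st["tool_pos"],st["contact_force"],st["joint_pos"])
d=g2w(1,0,0)-g2w(0,0,0)
f0=st["contact_force"]@d
manip.move_linear(g2w(-.095,-.093,.02),rate=.07)
print("mid",manip.state()["contact_force"]@d-f0)
s,F=push(lambda s:g2w(s,-.093,.02),-.095,-.06,d);print(s,F,manip.state()["clock"])
c=cams.capture("side");cv2.imwrite("pics/side1.png",c["image"])
E
```

```text
3.75 [0.44586785 0.09403263 0.02066031] [ 0.92966642  0.62261704 -0.08927954] [ 1.53186730e-01  1.05462234e-01  2.24740120e+00 -1.13182061e-05
  7.87583977e-01 -1.31175718e+00]
mid -1.7211724739800571
-0.07099999999999998 13.641480551027726 9.325
```

Run:
```python
from h import *
manip.move_linear(g2w(-.1,-.093,.02),rate=.1)
manip.move_linear(g2w(-.1,-.093,.10),rate=.25)
manip.set_gripper(.06)
a=g2w(-.005,-.22,.10);r=pick(a,YAW)
manip.move_pose(a,r)
manip.move_linear(g2w(-.005,-.22,.02),rate=.2)
d=g2w(0,1,0)-g2w(0,0,0);print("f0",manip.state()["contact_force"]@d)
manip.move_linear(g2w(-.005,-.112,.02),rate=.07)
print("mid",manip.state()["contact_force"])
s,F=push(lambda s:g2w(-.005,s,.02),-.112,-.08,d);print(s,F,manip.state()["clock"])
manip.move_linear(g2w(-.005,-.12,.02),rate=.1)
manip.move_linear(g2w(-.005,-.12,.12),rate=.25)
# re-seat in x
manip.set_gripper(.088)
a=g2w(-.11,-.005,.12);r=pick(a,YAW+np.pi/2);manip.move_pose(a,r)
manip.move_linear(g2w(-.11,-.005,.02),rate=.2)
manip.move_linear(g2w(-.078,-.005,.02),rate=.07)
d=g2w(1,0,0)-g2w(0,0,0)
s,F=push(lambda s:g2w(s,-.005,.02),-.078,-.06,d);print(s,F,manip.state()["clock"])
manip.move_linear(g2w(-.11,-.005,.02),rate=.1)
manip.move_linear(g2w(-.11,-.005,.16),rate=.25)
c=cams.capture("side");w=cloud(c)
m=np.zeros(w.shape[:2],bool);m[190:290,130:260]=1
im=c["image"];cv2.imwrite("pics/side2.png",cv2.resize(im[130:330,90:330],None,fx=2.5,fy=2.5,interpolation=cv2.INTER_CUBIC))
m&=(w[...,2]>.043)&(w[...,2]<.058)
k,l,stt,_=cv2.connectedComponentsWithStats(m.astype(np.uint8))
p=w[l==1+np.argmax(stt[1:,4])];print(len(p),cv2.minAreaRect((p[:,:2]*1000).astype(np.float32)))
print(manip.state()["clock"])
```

```text
f0 0.004868779766728969
mid [-0.52003424 -3.03462371  0.93739717]
-0.09249999999999999 15.667419970260362 17.575
-0.0705 13.004830072881877 22.8583
2102 ((646.1676635742188, 168.4486846923828), (171.4279327392578, 133.7398223876953), 83.72576904296875)
24.1583
```

View pics/side2.png

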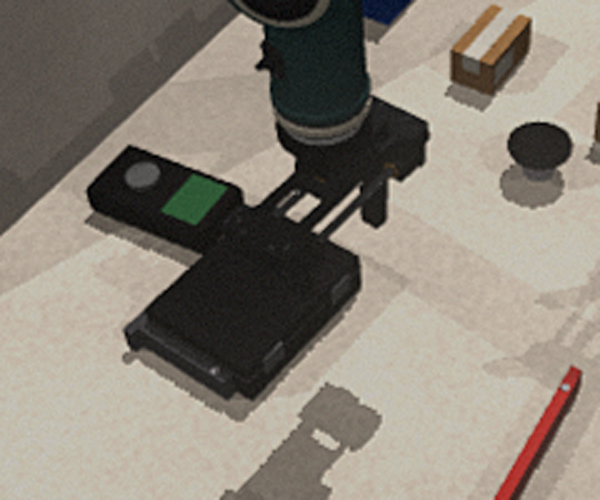

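The case is home: it measures (0.646, 0.168), yaw -0.109, against the same camera's guide fit of (0.647, 0.168). In the picture it sits flush in the dark L with the latches on the robot side. Now the long carton.

```bash
cat >> h.py <<'E'
def pickplace(p,yaw,zg,ztop,width,grip):
    P=lambda z:np.array([*p,z]);zt=.26
    T=lambda z:np.array([*G,z])
    def cost(k):
        q=[inverse_kinematics(P(zg),rv(yaw+k)),inverse_kinematics(T(zt),rv(YAW+k))]
        return 9 if any(x is None for x in q) else max(abs(x[5]) for x in q)
    k=min((0,np.pi),key=cost);print("k",k,cost(k))
    manip.move_pose(P(.18),rv(yaw+k))
    manip.move_linear(P(zg),rate=.15)
    manip.set_gripper(width-.01,force=grip)
    st=manip.state();print("width",st["gripper_width"],"force",st["grasp_force"])
    if abs(st["gripper_width"]-width)>.006: raise SystemExit("bad grasp")
    manip.move_linear(P(zg+.05),rate=.1);manip.move_linear(P(zt),rate=.25)
    manip.move_pose(T(zt),rv(YAW+k))
    manip.move_linear(T(ztop+zg+.025),rate=.15)
    manip.move_linear(T(ztop+zg+.006),rate=.04);manip.dwell(.2)
    f0=manip.state()["contact_force"][2];z=ztop+zg+.006
    while z>ztop+zg-.004:
        z-=.0008;manip.move_linear(T(z),rate=.02);f=manip.state()["contact_force"][2]-f0
        if f>2.5:break
    print("down z",z-ztop-zg,"df",f,"f0",f0)
    manip.dwell(.2);manip.set_gripper(.088);manip.dwell(.2)
    manip.move_linear(T(z+.1),rate=.15)
    print("clock",manip.state()["clock"],manip.state()["gripper_width"])
E
python3 - <<'E'
from h import *
pickplace((.419,-.2857),-.13,.02,.05,.06,25)
for n in("side","scene"):
    c=cams.capture(n);np.savez(f"{n}3.npz",im=c["image"],w=cloud(c))
a=np.load("side3.npz")["im"];b=np.load("scene3.npz")["im"]
cv2.imwrite("pics/p3.png",np.hstack([cv2.resize(a[100:320,80:300],(400,400)),cv2.resize(b[120:300,230:430],(400,400))]))
E
```

```text
k 0 0.5175676567548857
width 0.05974356088900188 force 24.998948299326003
down z -0.0003999999999999525 df 5.86881143782891 f0 -1.8956769615704192
clock 36.9167 0.08809555322778863
```

View pics/p3.png

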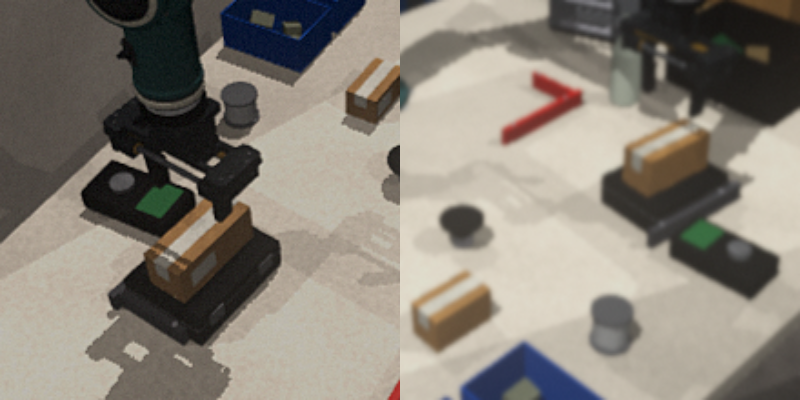

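The long carton stands square near the middle of the case in both views (left image at 200,245; right image at 667,155). I'll check its centre numerically, then move the short one.

Run:
```python
from h import *
for n in("side","scene"):
    w=np.load(n+"3.npz")["w"]
    for nm,lo,hi in(("carton",.1,.118),("case",.04,.058)):
        m=(w[...,2]>lo)&(w[...,2]<hi)&(np.hypot(w[...,0]-.65,w[...,1]-.166)<.125)
        k,l,s,_=cv2.connectedComponentsWithStats(m.astype(np.uint8));p=w[l==1+np.argmax(s[1:,4])]
        print(n,nm,len(p),cv2.minAreaRect((p[:,:2]*1000).astype(np.float32)))
```

```text
side carton 1101 ((645.7454223632812, 167.2415771484375), (143.2765350341797, 63.26186752319336), 83.61162567138672)
side case 1425 ((645.7296142578125, 168.2351837158203), (172.8994140625, 132.63470458984375), 84.9080581665039)
scene carton 510 ((649.746826171875, 164.58316040039062), (147.22532653808594, 65.16355895996094), 84.86102294921875)
scene case 652 ((650.3184814453125, 164.54615783691406), (175.55455017089844, 135.32391357421875), 83.31387329101562)
```

Run:
```python
from h import *
w=np.load("scene3.npz")["w"].reshape(-1,3)
q=w[(abs(w[:,0]-.62)<.13)&(abs(w[:,1]+.28)<.07)&(w[:,2]>.06)&(w[:,2]<.3)];print("obst",len(q))
if len(q)>5: raise SystemExit(q[:5])
pickplace((.6219,-.2793),-.041,.018,.11,.056,20)
T=np.array([*G,.30]);manip.move_linear(T,rate=.25)
manip.set_joints([-.9,.264,1.604,0,1.274,-.037])
for n in("side","scene"):
    c=cams.capture(n);w=cloud(c);cv2.imwrite(f"pics/{n}4.png",c["image"])
    for nm,lo,hi in(("short",.15,.168),("long",.1,.118),("case",.04,.058)):
        m=(w[...,2]>lo)&(w[...,2]<hi)&(np.hypot(w[...,0]-.65,w[...,1]-.166)<.125)
        k,l,s,_=cv2.connectedComponentsWithStats(m.astype(np.uint8));p=w[l==1+np.argmax(s[1:,4])]
        print(n,nm,len(p),cv2.minAreaRect((p[:,:2]*1000).astype(np.float32)))
print(manip.state()["clock"])
a=cv2.imread("pics/side4.png");b=cv2.imread("pics/scene4.png")
cv2.imwrite("pics/p4.png",np.hstack([cv2.resize(a,(400,300)),cv2.resize(b,(400,300))]))
```

```text
obst 0
k 0 0.4176439016014699
width 0.05577778511999687 force 19.94144344702363
down z -0.0003999999999999525 df 5.190635400725206 f0 -1.1616255990620254
clock 49.2083 0.0877162071480193
side short 899 ((645.9725952148438, 166.69442749023438), (102.82018280029297, 59.4100227355957), 85.00838470458984)
side long 506 ((643.6571044921875, 168.60906982421875), (142.72488403320312, 60.702510833740234), 81.69458770751953)
side case 1419 ((645.6300048828125, 168.59922790527344), (171.52268981933594, 133.36160278320312), 83.64900970458984)
scene short 360 ((650.577392578125, 162.17506408691406), (105.16028594970703, 61.31501388549805), 83.83858489990234)
scene long 259 ((651.0665893554688, 162.10943603515625), (147.95396423339844, 61.409908294677734), 82.12854766845703)
scene case 652 ((650.9078369140625, 164.48992919921875), (175.07901000976562, 135.24305725097656), 84.17212677001953)
52.275
```

View pics/p4.png

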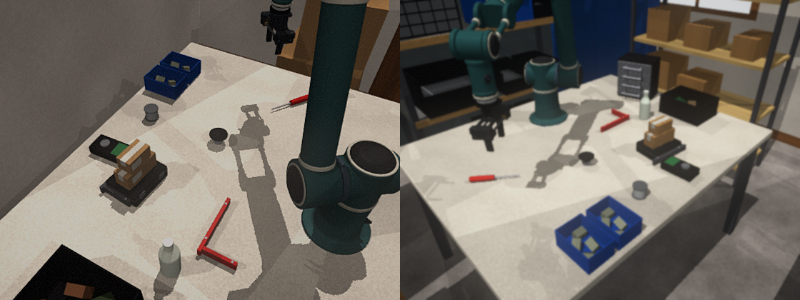

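The stack is square and centred to within 2–3 mm, the case is still home, the bystanders look unmoved and the arm is clear.

```bash
python3 -c "
from h import *
print(order.close_job())"
```

```text
the job is handed in; nothing more can be done
None
```

I handed the job in at about 52 s: the case is home in the dark steel corner, the long and short cartons are stacked centred (within 2–3 mm) and square on it, and the other things look unmoved in the final pictures.

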